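# Line up turned pieces by height on the inspection rail

## Robot

A 6-joint arm with a two-finger parallel gripper is mounted at the origin on the work surface. World frame = base frame: x ahead of the robot, y to its left, z up, the work surface at z = 0. Lengths are in m, angles in rad, forces in N, time in s.
With the tool pointing down it reaches from about 0.325 to 0.925 m from the base axis. Payload 3.1 kg.
Tool frame: the origin (TCP) lies between the finger pads; the fingertips stand 19 mm ahead of it and the grasp point (between the pads) is the TCP; z points along the fingers, y is the direction in which the jaws open and shut (so a half turn about z gives the same grasp; the last joint's range is limited). The gripper opens to 85 mm and grips with 20 to 120 N. Pads are 22 mm wide; open, the fingers measure 114 mm over their backs; the gripper's body (76 mm by 85 mm) begins 54 mm behind the grasp point. The pads swing forward as they close: fully open they stand 13 mm farther back than shut.
Start: joints at [-0.112, 0.217, 1.613, -0, 1.311, -0.112], TCP at [0.625, 0, 0.25] pointing down, gripper open.
Joint ranges: [-2.75, 2.75], [-0.78, 2.1], [0.31, 2.55], [-1.13, 4.27], [0.13, 2.63], [-2.58, 2.58]. Speed limits (rad/s): [2.79, 2.79, 3.14, 3.14, 3.14, 3.14].

## Interface

Orientations are given as a unit quaternion [w, x, y, z].
In Python, from workcell import arm gives the robot as it stands.
- The arm moves only by the tool servo_tool, never from a script. Its argument "deltas" is a list that holds one entry, the list of rows, each a list of 7 numbers: the shift along the world's x, y, z in m, then the turn, a rotation vector about the world's x, y, z in rad, then the finger opening in m, from 0 to 0.0854. In form: [[[tx, ty, tz, wx, wy, wz, fingers], ...]]. A call has 1 to 8 rows; each row shifts and turns the pose as measured when the row begins; what a row does not reach is not made up. A row lasts 1/12 s, in which the tool goes at most 41.7 mm and 7.16 degrees, less where a joint would pass 70% of its speed; a pose out of reach is approached as far as the arm can. A call is refused whole if a number of a shift passes 0.0417 or a number of a turn 0.125, either way. A call with a gripper value outside its range is refused whole. The fingers move at their own pace and stop on an object; "newtons" is the grip in N (left out, the last holds). Time passes only in rows, so rows that do not move let the fingers close. It gives the time, the measured TCP pose, the force and the opening at its end, in the units of the state.
- arm.get_obs(): the state, without advancing time (a new reading comes with each control period).
- arm.read_camera(name): name is "scene" or "side" or "wrist"; returns a dict with "img" (420x560x3 uint8, red, green, blue), "intrinsics" (3x3 intrinsics, pixels), "k1" (the pictures are not rectified: a ray, as slopes to the right and down, at radius r is drawn at 1 + k1 r^2 times it, then the intrinsics apply), "rvec" (rotation vector, rad) and "tvec" (3), from world to camera coordinates, as OpenCV has them. Camera axes: x right, y down, z forward; pixel columns grow to the right and rows downward; lengths in m; the calibration is good to about 2 mm. A picture is of the moment at which its call begins. There is no depth.
- arm.hand_in(): hands the job in, once; it reports no verdict.
The state is a dict: "clock": time; "qpos": joint angles; "dq": joint speeds; "tau": joint torques, N m; "tool_pos": TCP position; "eef_rot": TCP orientation; "force": force on the tool from outside, world axes, zero at the start; "wrist_torque": the same for the moment, N m; "finger_gap": finger opening in m.
Only numpy, scipy, OpenCV 4.12 (cv2) and the standard library are available. Lean on these libraries where they do the work, as an engineer would, in place of code of your own. Each camera call takes 0.05 s, during which the arm holds its last target.

## Task

Stand the four turned pieces upright on the dark steel rail in order of height, one centred on each mark: the shortest on the red mark, then rising along the row to the tallest on the yellow mark at the other end. Let go of them all, and leave the file and the green tin where they are.

Things in the scene. Friction and masses are not known exactly. Their poses are not given: they have to be found in the camera images.
- p40_mid (a point): Centre (half-way up, on the axis) of the 40 mm high turned piece of brass: an upright ridged (threaded-looking) round bar 30 mm in diameter on a foot flange 38 mm in diameter and 6 mm thick; loose, standing on the bench at the start; its z axis points up along the bar. Its foot lies 20 mm below this point, its top 20 mm above.
- p60_mid (a point): Centre (half-way up, on the axis) of the 60 mm high turned piece of bright bare steel: an upright ridged (threaded-looking) round bar 30 mm in diameter on a foot flange 38 mm in diameter and 6 mm thick; loose, standing on the bench at the start; its z axis points up along the bar. Its foot lies 30 mm below this point, its top 30 mm above.
- p80_mid (a point): Centre (half-way up, on the axis) of the 80 mm high turned piece of blue plastic: an upright ridged (threaded-looking) round bar 30 mm in diameter on a foot flange 38 mm in diameter and 6 mm thick; loose, standing on the bench at the start; its z axis points up along the bar. Its foot lies 40 mm below this point, its top 40 mm above.
- p100_mid (a point): Centre (half-way up, on the axis) of the 100 mm high turned piece of dark, nearly black steel: an upright ridged (threaded-looking) round bar 30 mm in diameter on a foot flange 38 mm in diameter and 6 mm thick; loose, standing on the bench at the start; its z axis points up along the bar. Its foot lies 50 mm below this point, its top 50 mm above.
- mark_red: The red round mark, 50 mm in diameter, flat (nothing sticks up), at one end of the row; it may be at either end. The four marks stand in one straight row, 75 mm apart, on the rail: a fixed dark steel flat bar 320 mm long, 70 mm wide and 12 mm high. The origin is the mark's centre at the rail's top face, on which the pieces stand (12 mm above the bench); x runs along the rail, z up.
- mark_b: One of the two white round marks in the middle of the row, 50 mm in diameter, flat; which of the two is nearer to the red mark varies. Origin at its centre on the rail's top face.
- mark_c: The other white round mark in the middle of the row, same size and origin.
- mark_far: The yellow round mark, 50 mm in diameter, flat, at the end of the row opposite to the red one. Origin at its centre on the rail's top face.
- file_mid (a point): Middle of a hand file lying on the bench, 255 mm long along its x axis, 20 mm wide and high, wooden handle towards -x; to be left alone.
- tin_mid (a point): Centre of a small closed green tin with a white lid, 58 mm in diameter and 45 mm high, standing on the bench; to be left alone.
Things that resemble listed ones, but are neither listed nor needed, are in the scene too. Of the things shaped like the part that bears p100_mid, the dark steel one is meant.

How it is judged:
By the outcome, as a careful person would: the job done as asked, in the order asked, and still so for the second after the job is handed in, with the robot touching nothing.
It also fails if it takes over 106 s, if anything falls off the work surface, if the arm or the gripper's body presses on something with over 40 N, if the wrist force passes 120 N, or if a joint passes its speed limit or range.

## Working session

There is one attempt and no reset: what is moved stays moved. The work goes in short steps, Python scripts to look and compute and a tool call to move; the robot and the scene stay as the last step left them, time stands still between calls to the robot, and variables do not carry over. Pictures are saved under pics/ and viewed, and the job is handed in when it is done.

Besides the shell and the picture viewer there is one more tool, called after "Call:" by a JSON object that holds its "name" and its "arguments". servo_tool: Moves the arm, as the interface text tells. Its arguments: {"type":"object","properties":{"deltas":{"type":"array","items":{"type":"array","items":{"type":"array","items":{"type":"number"}}}},"newtons":{"type":"number"}},"required":["deltas"]}

```bash
mkdir -p pics; ls; cat > h.py <<'E'
import numpy as np, cv2, json, pickle
from workcell import arm
def snap(name,tag):
    d=arm.read_camera(name); cv2.imwrite(f'pics/{tag}.png',cv2.cvtColor(d['img'],cv2.COLOR_RGB2BGR))
    pickle.dump(d,open(f'pics/{tag}.pkl','wb')); return d
def load(tag): return pickle.load(open(f'pics/{tag}.pkl','rb'))
def ray(d,u,v):
    K=np.array(d['intrinsics']);xd=np.array([(u-K[0,2])/K[0,0],(v-K[1,2])/K[1,1]]);x=xd.copy()
    for _ in range(30): x=xd/(1+d['k1']*(x@x))
    R=cv2.Rodrigues(np.array(d['rvec'],float))[0];t=np.array(d['tvec'],float).ravel()
    return -R.T@t, R.T@np.array([x[0],x[1],1])
def onz(d,u,v,z):
    c,r=ray(d,u,v); return c+r*(z-c[2])/r[2]
def proj(d,p):
    K=np.array(d['intrinsics']);R=cv2.Rodrigues(np.array(d['rvec'],float))[0];q=R@np.array(p)+np.array(d['tvec'],float).ravel()
    x=q[:2]/q[2];x=x*(1+d['k1']*(x@x));return K[0,0]*x[0]+K[0,2],K[1,1]*x[1]+K[1,2]
E
python3 - <<'E'
from h import *
for n in ['scene','side','wrist']:
    d=snap(n,n+'0'); print(n,d['k1'],d['intrinsics'],ray(d,280,210))
print(arm.get_obs())
E
```

```text
pics
scene -0.006215236774409713 [[437.00607267   0.         281.24508462]
 [  0.         437.00607267 212.2169457 ]
 [  0.           0.           1.        ]] (array([1.0816381, 0.015868 , 0.6419099]), array([-0.6707131 , -0.09137344, -0.73609014]))
side 0.02658971077069551 [[421.46583912   0.         283.43870871]
 [  0.         421.46583912 214.34017198]
 [  0.           0.           1.        ]] (array([0.40743731, 0.76455288, 0.5310462 ]), array([ 0.15791878, -0.86284424, -0.48034788]))
wrist -0.011539449825661893 [[341.87772886   0.         285.26794075]
 [  0.         341.87772886 203.75585746]
 [  0.           0.           1.        ]] (array([0.62394939, 0.07579189, 0.37370452]), array([-0.01847124, -0.31574015, -0.9489668 ]))
{'clock': 0.15, 'qpos': array([-1.12220960e-01,  2.17587124e-01,  1.61460433e+00,  2.06077949e-05,
        1.31131116e+00, -1.12199301e-01]), 'dq': array([-0.00014602, -0.00348931, -0.00359187,  0.00042012, -0.00152077,
       -0.00063893]), 'tau': array([-7.99202871e-05, -3.97448480e+01, -3.04417098e+01, -1.00294717e-04,
        5.82056644e-03,  2.66571755e-05]), 'tool_pos': array([6.24394038e-01, 8.30901890e-05, 2.49244080e-01]), 'eef_rot': array([-7.52848375e-04,  7.07115993e-01,  7.07096925e-01, -5.87629116e-04]), 'force': array([-0.74632087, -0.42858382, -0.53640937]), 'wrist_torque': array([ 0.01722436,  0.00389243, -0.06604641]), 'finger_gap': 0.08532960733025091}
```

View pics/scene0.png

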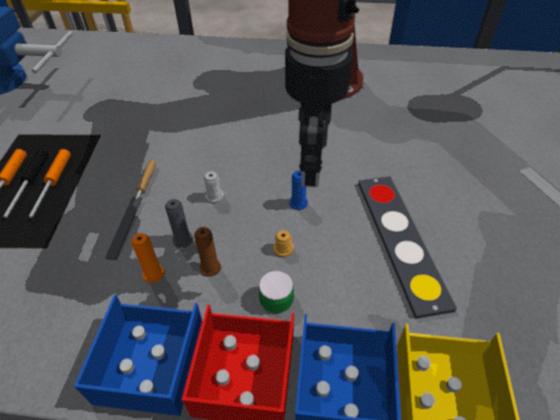

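View pics/side0.png

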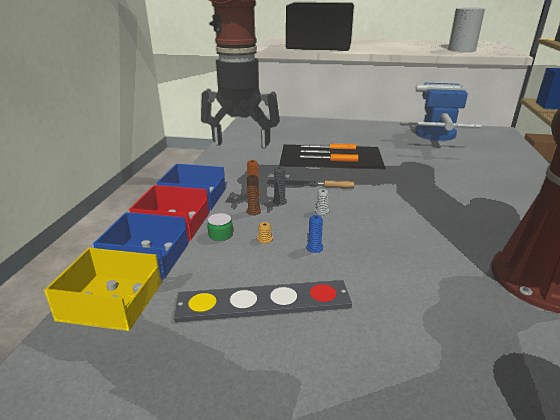

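View pics/wrist0.png

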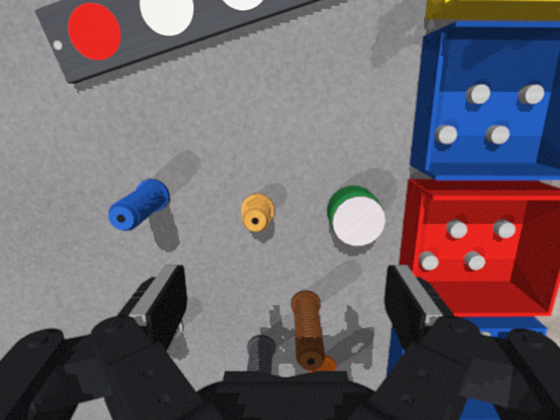

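Scene view: white-ish steel 60 at (213,186), blue 80 at (298,190), brass 40 at (284,243), and three tall ones: dark grey (178,223), brown (207,250), orange (148,257). The dark grey one fits "dark, nearly black steel". The brown and orange ones are look-alikes. I'll confirm this in an enlarged crop and measure.

```bash
python3 - <<'E'
from h import *
im=cv2.imread('pics/scene0.png')
cv2.imwrite('pics/cropA.png',cv2.resize(im[160:290,125:325],None,fx=4,fy=4,interpolation=cv2.INTER_CUBIC))
im=cv2.imread('pics/side0.png')
cv2.imwrite('pics/cropB.png',cv2.resize(im[150:270,200:360],None,fx=5,fy=5,interpolation=cv2.INTER_CUBIC))
# marks
for tag in ['scene0','side0']:
    d=load(tag);hsv=cv2.cvtColor(d['img'],cv2.COLOR_RGB2HSV)
    H,S,V=[hsv[...,i].astype(int) for i in range(3)]
    for nm,m in dict(red=((H<5)|(H>175))&(S>180)&(V>150),yel=(H>22)&(H<32)&(S>180)&(V>140),wh=(S<40)&(V>190)).items():
        n,l,st,c=cv2.connectedComponentsWithStats(m.astype(np.uint8))
        for i in range(1,n):
            if 200<st[i,4]<1500: print(tag,nm,st[i,4],c[i].round(1),onz(d,*c[i],0.012).round(4), )
E
```

```text
scene0 red 326 [381.5 193.3] [0.4402 0.1363 0.012 ]
scene0 yel 589 [425.3 287.1] [0.6562 0.2015 0.012 ]
scene0 yel 239 [507.6 378.1] [0.7994 0.3037 0.012 ]
scene0 wh 363 [394.3 220.8] [0.5121 0.158  0.012 ]
scene0 wh 443 [408.9 251.9] [0.5842 0.1799 0.012 ]
scene0 wh 525 [273.9 284.4] [ 0.6789 -0.0521  0.012 ]
side0 red 1442 [175.7 201.4] [ 0.8589 -0.1652  0.012 ]
side0 red 341 [322.7 292.5] [0.4404 0.1373 0.012 ]
side0 yel 386 [201.9 301.8] [0.6562 0.2021 0.012 ]
side0 wh 356 [283.4 295.6] [0.512  0.1592 0.012 ]
side0 wh 368 [243.  298.6] [0.5842 0.1807 0.012 ]
```

View pics/cropA.png

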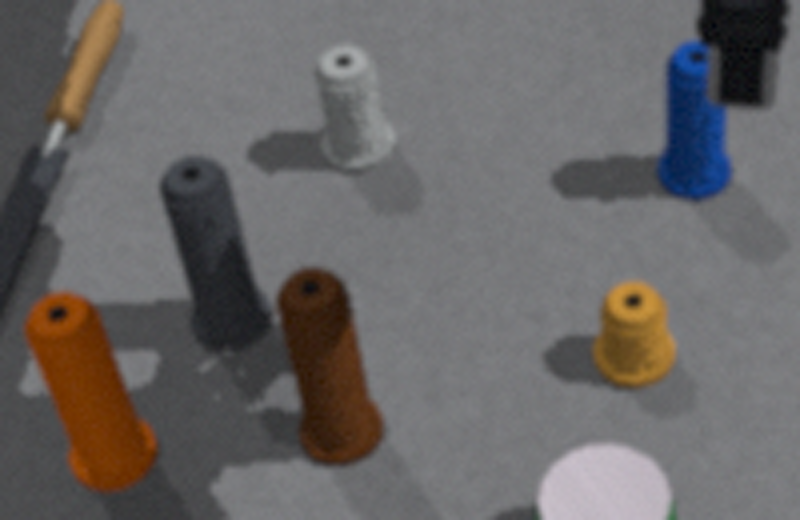

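View pics/cropB.png

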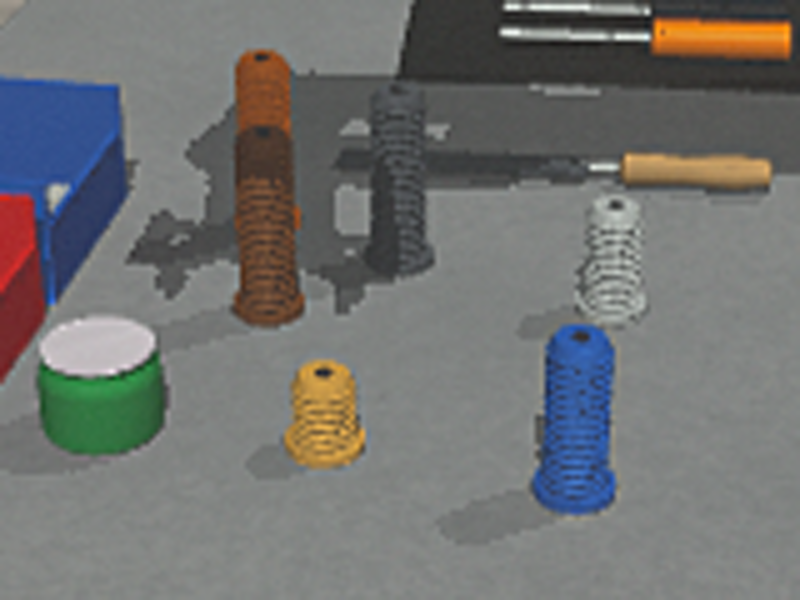

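```bash
python3 - <<'E'
from h import *
A=load('scene0');B=load('side0')
P={'60':((344,61),(615,205),.06),'100':((190,174),(397,90),.1),'40':((633,301),(323,371),.04),'80':((698,57),(580,337),.08),'brown':((310,288),(263,131),.1),'orange':((57,314),(262,58),.1)}
for k,(a,b,z) in P.items():
    a=(a[0]/4+124.6,a[1]/4+159.6);b=(b[0]/5+199.6,b[1]/5+149.6)
    c1,r1=ray(A,*a);c2,r2=ray(B,*b)
    M=np.stack([r1,-r2],1);s=np.linalg.lstsq(M,c2-c1,rcond=None)[0]
    p=c1+r1*s[0];q=c2+r2*s[1]
    print(k,onz(A,*a,z).round(4),onz(B,*b,z).round(4),'tri',((p+q)/2).round(4),np.linalg.norm(p-q).round(4))
print('tin',onz(A,276,285,.045),onz(B,219,220,.045))
for n,u,v in [('handle',150,162),('tip',118,255)]: print(n,onz(A,u,v,.01))
E
```

```text
60 [ 0.4731 -0.2027  0.06  ] [ 0.4742 -0.2017  0.06  ] tri [ 0.474  -0.2023  0.0601] 0.001
100 [ 0.5917 -0.2376  0.1   ] [ 0.5929 -0.2354  0.1   ] tri [ 0.5927 -0.237   0.1   ] 0.0016
40 [ 0.5922 -0.0466  0.04  ] [ 0.5927 -0.0464  0.04  ] tri [ 0.5925 -0.0465  0.0401] 0.0004
80 [ 0.4737 -0.0291  0.08  ] [ 0.4743 -0.0283  0.08  ] tri [ 0.4741 -0.029   0.0799] 0.0007
brown [ 0.6485 -0.1709  0.1   ] [ 0.6493 -0.1722  0.1   ] tri [ 0.6489 -0.1707  0.1006] 0.0001
orange [ 0.6727 -0.2687  0.1   ] [ 0.6724 -0.2655  0.1   ] tri [ 0.6728 -0.2686  0.0992] 0.0012
tin [ 0.70070656 -0.04500559  0.045     ] [ 0.69662153 -0.03658905  0.045     ]
handle [ 0.39425946 -0.36377036  0.01      ]
tip [ 0.64688441 -0.34039146  0.01      ]
```

Triangulated tops give heights of 0.060, 0.100, 0.040 and 0.080 m, matching the listed sizes. The marks are 75.2 mm apart (listed 75), in the order red, white, white, yellow. The dark steel piece at crop A (190,174) is clearly darker and greyer than the brown and orange ones. I start with the brass piece.

Call:
{"name": "servo_tool", "arguments": {"deltas": [[[-0.0064,-0.0093,-0.033,0,0,0,0.06],[-0.0064,-0.0093,-0.033,0,0,0,0.06],[-0.0064,-0.0093,-0.033,0,0,0,0.06],[-0.0064,-0.0093,-0.033,0,0,0,0.06],[-0.0064,-0.0093,-0.033,0,0,0,0.06],[0,0,0,0,0,0,0.06]]], "newtons": 40}}

```text
clock: 0.65
tool_pos: [0.5924, -0.0467, 0.0826]
eef_rot: [0.003, 0.706, 0.708, 0.003]
force: [-2.8, 1.4, -1.2]
finger_gap: 0.0597
```

```bash
python3 - <<'E'
from h import *
d=snap('wrist','w1'); o=arm.get_obs(); print(o['tool_pos'],o['eef_rot'],o['force'])
print('p40 top expected px',proj(d,[.5925,-.0465,.04]))
E
```

```text
[ 0.59500534 -0.04634327  0.08569185] [0.0045869  0.70619438 0.70798875 0.00451564] [-0.42354586  0.11526637 -0.07086415]
p40 top expected px (np.float64(286.278798127659), np.float64(245.3946316482003))
```

View pics/w1.png

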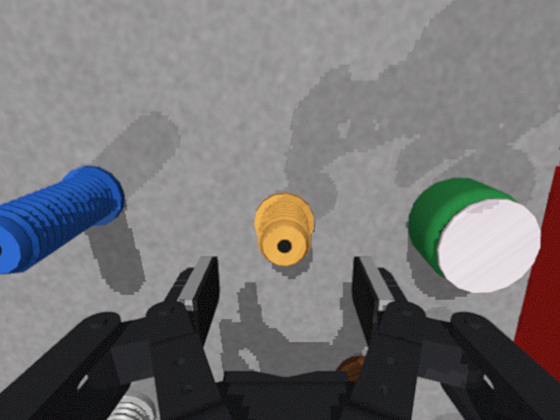

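Hole seen at (285,247), predicted (286,245), so the calibration agrees. Descending.

Call:
{"name": "servo_tool", "arguments": {"deltas": [[[-0.0025,0,-0.02,0,0.01,0,0.06],[0,0,-0.02,0,0,0,0.06],[0,0,-0.012,0,0,0,0.06],[0,0,-0.004,0,0,0,0.06],[0,0,0,0,0,0,0.06]]]}}

```text
clock: 1.12
tool_pos: [0.6024, -0.046, 0.0386]
eef_rot: [0.008, 0.706, 0.708, 0.006]
force: [-0.0, 0.3, -0.3]
finger_gap: 0.0601
```

```bash
cat > st.py <<'E'
import sys; from h import *
from scipy.spatial.transform import Rotation as R
o=arm.get_obs(); q=o['eef_rot']; yaw=float(sys.argv[4]) if len(sys.argv)>4 else 0
T=R.from_euler('z',yaw)*R.from_quat([.70710678,.70710678,0,0]); C=R.from_quat([q[1],q[2],q[3],q[0]])
print('pos',o['tool_pos'].round(4),'d',(np.array(list(map(float,sys.argv[1:4])))-o['tool_pos']).round(4),'rot',(T*C.inv()).as_rotvec().round(4),'F',o['force'].round(1),'gap',round(o['finger_gap'],4),'dq',np.abs(o['dq']).max().round(3),o['clock'])
E
python3 st.py .5925 -.0465 .028
```

```text
pos [ 0.6024 -0.046   0.0386] d [-0.0099 -0.0005 -0.0106] rot [ 0.002   0.0203 -0.0025] F [-0.   0.3 -0.3] gap 0.0601 dq 0.023 1.1167
```

Call:
{"name": "servo_tool", "arguments": {"deltas": [[[-0.01,-0.0005,0,0.002,0.02,-0.002,0.06],[0,0,0,0,0,0,0.06],[0,0,0,0,0,0,0.06]]]}}

```text
clock: 1.37
tool_pos: [0.5954, -0.0464, 0.0433]
eef_rot: [0.002, 0.707, 0.708, 0.002]
force: [0.2, 1.2, 0.2]
finger_gap: 0.0599
```

```bash
python3 st.py .5925 -.0465 .028
```

```text
pos [ 0.5954 -0.0464  0.0433] d [-0.0029 -0.0001 -0.0153] rot [ 0.001   0.0055 -0.0013] F [0.2 1.2 0.2] gap 0.0599 dq 0.027 1.3667
```

Call:
{"name": "servo_tool", "arguments": {"deltas": [[[-0.003,0,-0.01,0,0.006,0,0.06],[-0.001,0,-0.006,0,0.002,0,0.06],[-0.001,0,-0.002,0,0.002,0,0.06]]]}}

```text
clock: 1.62
tool_pos: [0.5928, -0.0469, 0.0277]
eef_rot: [0.001, 0.707, 0.708, -0.0]
force: [0.6, -0.0, 0.1]
finger_gap: 0.0603
```

```bash
python3 st.py .5925 -.0465 .028
```

```text
pos [ 0.5928 -0.0469  0.0277] d [-0.0003  0.0004  0.0003] rot [ 0.0024  0.0016 -0.0013] F [ 0.6 -0.   0.1] gap 0.0603 dq 0.03 1.6167
```

Good. Close, with a slight bias against the drift.

Call:
{"name": "servo_tool", "arguments": {"deltas": [[[-0.0005,0,-0.001,0.001,0.002,0,0.02],[-0.0005,0,-0.001,0,0.001,0,0.02],[-0.0005,0,-0.001,0,0.001,0,0.02],[-0.0005,0,-0.001,0,0.001,0,0.02]]], "newtons": 40}}

```text
clock: 1.95
tool_pos: [0.5924, -0.0469, 0.0248]
eef_rot: [-0.0, 0.707, 0.707, -0.001]
force: [-4.0, 0.8, 6.7]
finger_gap: 0.029
```

```bash
python3 st.py .5925 -.0465 .028
```

```text
pos [ 0.5924 -0.0469  0.0248] d [0.0001 0.0004 0.0032] rot [ 0.001  -0.0012 -0.0008] F [-4.   0.8  6.7] gap 0.029 dq 0.009 1.95
```

Call:
{"name": "servo_tool", "arguments": {"deltas": [[[0,0,0.03,0,0,0,0.02],[0,0,0.03,0,0,0,0.02],[-0.01,0.012,0.025,0,0,0,0.02],[-0.024,0.029,0,0,0,0,0.02],[-0.024,0.029,0,0,0,0,0.02],[-0.024,0.029,0,0,0,0,0.02],[-0.024,0.029,0,0,0,0,0.02],[-0.024,0.029,0,0,0,0,0.02]]]}}

```text
clock: 2.62
tool_pos: [0.4592, 0.109, 0.1096]
eef_rot: [-0.0, 0.711, 0.703, -0.001]
force: [0.5, 0.9, -2.2]
finger_gap: 0.0288
```

```bash
python3 st.py .4403 .1364 .06
```

```text
pos [0.4592 0.109  0.1096] d [-0.0189  0.0274 -0.0496] rot [ 0.0013 -0.0023  0.0111] F [ 0.5  0.9 -2.2] gap 0.0288 dq 0.79 2.6167
```

Call:
{"name": "servo_tool", "arguments": {"deltas": [[[-0.014,0.02,-0.016,0,0,0.01,0.02],[-0.004,0.006,-0.018,0,0,0,0.02],[0,0,-0.015,0,0,0,0.02],[0,0,-0.002,0,0,0,0.02]]]}}

```text
clock: 2.95
tool_pos: [0.4307, 0.1412, 0.0555]
eef_rot: [-0.003, 0.705, 0.71, -0.003]
force: [-1.1, -1.3, -3.2]
finger_gap: 0.0283
```

```bash
python3 st.py .4403 .1364 .0368
```

```text
pos [0.4307 0.1412 0.0555] d [ 0.0096 -0.0048 -0.0187] rot [-0.0002 -0.0091 -0.007 ] F [-1.1 -1.3 -3.2] gap 0.0283 dq 0.033 2.95
```

Call:
{"name": "servo_tool", "arguments": {"deltas": [[[0.0095,-0.005,-0.004,0,-0.009,-0.007,0.02],[0,0,-0.002,0,0,0,0.02],[0,0,0,0,0,0,0.02]]]}}

```text
clock: 3.2
tool_pos: [0.4396, 0.1353, 0.0478]
eef_rot: [-0.001, 0.707, 0.707, -0.001]
force: [0.1, 0.5, -3.0]
finger_gap: 0.0288
```

```bash
python3 st.py .4403 .1364 .0368
```

```text
pos [0.4396 0.1353 0.0478] d [ 0.0007  0.0011 -0.011 ] rot [ 0.0007 -0.0031  0.0002] F [ 0.1  0.5 -3. ] gap 0.0288 dq 0.027 3.2
```

Call:
{"name": "servo_tool", "arguments": {"deltas": [[[0.0007,0.001,-0.005,0,-0.003,0,0.02],[0,0,-0.003,0,0,0,0.02]]]}}

```text
clock: 3.37
tool_pos: [0.4432, 0.1356, 0.041]
eef_rot: [0.002, 0.708, 0.706, 0.001]
force: [-0.1, 0.4, -3.1]
finger_gap: 0.0291
```

```bash
python3 st.py .4403 .1364 .0368; python3 - <<'E'
from h import *
a=snap('scene','s2')['img'];b=snap('side','b2')['img']
A=cv2.resize(a[160:250,340:440],None,fx=4,fy=4,interpolation=2);B=cv2.resize(b[230:320,270:370],None,fx=4,fy=4,interpolation=2)
cv2.imwrite('pics/c2.png',cv2.cvtColor(np.hstack([A,B]),4))
E
python3 st.py .4403 .1364 .0368
```

```text
pos [0.4432 0.1356 0.041 ] d [-0.0029  0.0008 -0.0042] rot [0.0002 0.0044 0.0027] F [-0.1  0.4 -3.1] gap 0.0291 dq 0.078 3.3667
pos [0.4429 0.1356 0.0409] d [-0.0026  0.0008 -0.0041] rot [0.0003 0.0036 0.0023] F [-1.  -0.5 -2.2] gap 0.0284 dq 0.01 3.4667
```

View pics/c2.png

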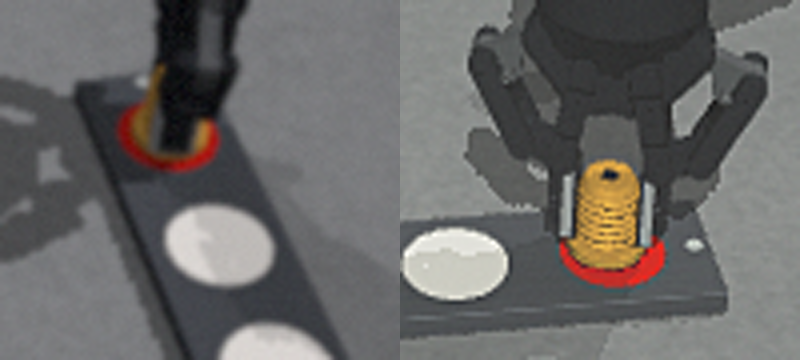

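The brass piece hangs over the red mark at about (610,260) in the right-hand crop, a few mm above it. Fine-tuning and lowering.

Call:
{"name": "servo_tool", "arguments": {"deltas": [[[-0.0024,0.0008,-0.0025,0,0.0035,0.002,0.02],[0,0,-0.0012,0,0,0,0.02]]]}}

```text
clock: 3.63
tool_pos: [0.4413, 0.1363, 0.0377]
eef_rot: [0.0, 0.707, 0.707, 0.0]
force: [0.8, -0.3, -2.7]
finger_gap: 0.0288
```

```bash
python3 st.py .4403 .1364 .0368
```

```text
pos [0.4413 0.1363 0.0377] d [-0.001   0.0001 -0.0009] rot [0.0001 0.0012 0.001 ] F [ 0.8 -0.3 -2.7] gap 0.0288 dq 0.04 3.6333
```

Call:
{"name": "servo_tool", "arguments": {"deltas": [[[-0.001,0,-0.001,0,0.001,0,0.02],[-0.0005,0,-0.001,0,0.001,0,0.02]]]}}

```text
clock: 3.8
tool_pos: [0.4407, 0.1364, 0.0367]
eef_rot: [0.0, 0.707, 0.707, 0.0]
force: [-3.8, -1.1, 11.4]
finger_gap: 0.0285
```

```bash
python3 st.py .4403 .1364 .0368
```

```text
pos [0.4407 0.1364 0.0367] d [-0.0004  0.      0.0001] rot [0.0002 0.0004 0.0008] F [-3.8 -1.1 11.4] gap 0.0285 dq 0.014 3.8
```

In contact (11 N). Releasing and rising.

Call:
{"name": "servo_tool", "arguments": {"deltas": [[[0,0,0.0005,0,0,0,0.036],[0,0,0,0,0,0,0.055],[0,0,0,0,0,0,0.055],[0,0,0.005,0,0,0,0.055],[0,0,0.02,0,0,0,0.055],[0,0,0.03,0,0,0,0.06],[0,0,0.03,0,0,0,0.06],[0,0,0.02,0,0,0,0.06]]]}}

```text
clock: 4.47
tool_pos: [0.4363, 0.136, 0.1429]
eef_rot: [-0.003, 0.707, 0.707, -0.004]
force: [1.2, -0.8, 0.2]
finger_gap: 0.0603
```

```bash
python3 st.py .4737 -.2022 .09; python3 - <<'E'
from h import *
a=snap('scene','s3')['img'];b=snap('side','b3')['img']
A=cv2.resize(a[160:250,340:440],None,fx=4,fy=4,interpolation=2);B=cv2.resize(b[230:320,270:370],None,fx=4,fy=4,interpolation=2)
cv2.imwrite('pics/c3.png',cv2.cvtColor(np.hstack([A,B]),4))
E
```

```text
pos [0.4363 0.136  0.1429] d [ 0.0374 -0.3382 -0.0529] rot [ 0.0014 -0.0098  0.0005] F [ 1.2 -0.8  0.2] gap 0.0603 dq 0.545 4.4667
```

View pics/c3.png

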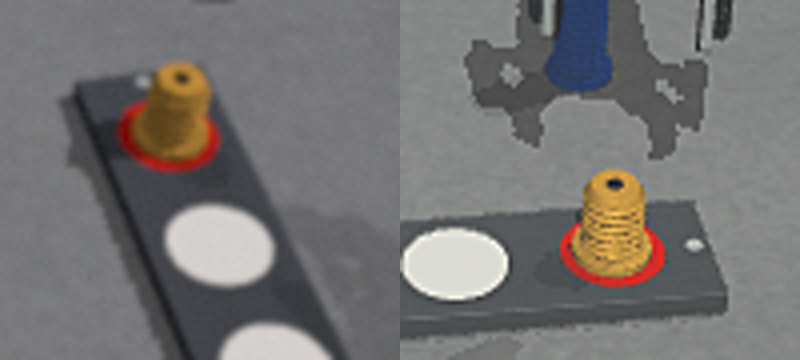

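Brass stands upright on the red mark: top hole at (181,78) in the left crop and (614,184) in the right. I'll check its centring while moving to the 60 mm piece.

Call:
{"name": "servo_tool", "arguments": {"deltas": [[[0.004,-0.02,0,0,-0.01,0,0.06],[0.004,-0.036,0,0,0,0,0.06],[0.004,-0.04,0,0,0,0,0.06],[0.004,-0.04,0,0,0,0,0.06],[0.004,-0.04,0,0,0,0,0.06],[0.004,-0.04,0,0,0,0,0.06],[0.004,-0.04,0,0,0,0,0.06],[0.004,-0.03,0,0,0,0,0.06]]]}}

```text
clock: 5.23
tool_pos: [0.468, -0.1543, 0.143]
eef_rot: [0.002, 0.702, 0.712, 0.005]
force: [1.0, 0.5, -0.0]
finger_gap: 0.0598
```

```bash
python3 st.py .4737 -.2022 .09; python3 - <<'E'
from h import *
print(onz(load('s3'),384.9,179.1,.052),onz(load('b3'),323.1,275.6,.052),'mark .4403 .1368')
E
```

```text
pos [ 0.468  -0.1543  0.143 ] d [ 0.0057 -0.0479 -0.053 ] rot [-0.0041  0.0095 -0.0135] F [ 1.   0.5 -0. ] gap 0.0598 dq 0.664 5.2333
[0.44074585 0.13656713 0.052     ] [0.44150019 0.137799   0.052     ] mark .4403 .1368
```

Brass is within about 1 mm of the red mark. Next, the 60 mm piece.

Call:
{"name": "servo_tool", "arguments": {"deltas": [[[0.004,-0.026,-0.01,-0.004,0.006,-0.01,0.06],[0.001,-0.01,-0.02,0,0,0,0.06],[0,-0.002,-0.015,0,0,0,0.06],[0,0,-0.004,0,0,0,0.06]]]}}

```text
clock: 5.57
tool_pos: [0.4738, -0.2031, 0.0924]
eef_rot: [0.004, 0.71, 0.705, 0.001]
force: [-0.2, 0.9, 0.1]
finger_gap: 0.0601
```

```bash
python3 st.py .4737 -.2022 .036; python3 - <<'E'
from h import *
d=snap('wrist','w4'); print(proj(d,[.4738,-.2022,.06]))
E
python3 st.py .4737 -.2022 .036
```

```text
pos [ 0.4738 -0.2031  0.0924] d [-0.0001  0.0009 -0.0564] rot [0.0046 0.0075 0.0071] F [-0.2  0.9  0.1] gap 0.0601 dq 0.091 5.5667
(np.float64(286.30013083289697), np.float64(252.1868409753564))
pos [ 0.4733 -0.2024  0.0921] d [ 0.0004  0.0002 -0.0561] rot [0.0039 0.0063 0.0066] F [-1.1 -0.1 -1. ] gap 0.0601 dq 0.044 5.6167
```

View pics/w4.png

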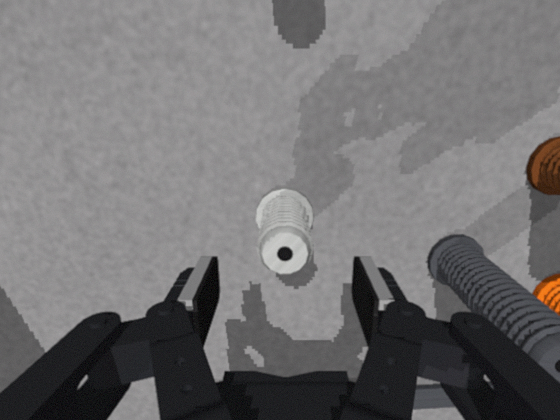

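Hole at (285,254), predicted (286,252). Descending.

Call:
{"name": "servo_tool", "arguments": {"deltas": [[[0,0,-0.015,0.004,0.006,0.006,0.06],[-0.001,0,-0.02,0,0.002,0,0.06],[-0.001,0,-0.012,0,0.002,0,0.06],[-0.001,0,-0.005,0,0.002,0,0.06]]]}}

```text
clock: 5.95
tool_pos: [0.4712, -0.2011, 0.0399]
eef_rot: [-0.001, 0.707, 0.708, -0.001]
force: [0.4, 0.5, -0.4]
finger_gap: 0.0601
```

```bash
python3 st.py .4737 -.2022 .036
```

```text
pos [ 0.4712 -0.2011  0.0399] d [ 0.0025 -0.0011 -0.0039] rot [ 0.0002 -0.004  -0.0014] F [ 0.4  0.5 -0.4] gap 0.0601 dq 0.1 5.95
```

Call:
{"name": "servo_tool", "arguments": {"deltas": [[[0.0025,-0.001,-0.004,0,-0.004,-0.001,0.06],[0,0,0,0,0,0,0.05]]]}}

```text
clock: 6.12
tool_pos: [0.4728, -0.2005, 0.0347]
eef_rot: [-0.001, 0.706, 0.708, -0.0]
force: [0.8, -0.4, -0.9]
finger_gap: 0.0503
```

```bash
python3 st.py .4737 -.2022 .036
```

```text
pos [ 0.4728 -0.2005  0.0347] d [ 0.0009 -0.0017  0.0013] rot [-0.0015 -0.0024 -0.0018] F [ 0.8 -0.4 -0.9] gap 0.0503 dq 0.019 6.1167
```

Call:
{"name": "servo_tool", "arguments": {"deltas": [[[0.001,-0.0017,0,-0.001,-0.002,-0.002,0.04],[0,0,0,0,0,0,0.02],[0,0,0,0,0,0,0.02],[0,0,0,0,0,0,0.02]]]}}

```text
clock: 6.45
tool_pos: [0.475, -0.2022, 0.0364]
eef_rot: [0.001, 0.707, 0.707, 0.0]
force: [-0.4, 0.4, -3.3]
finger_gap: 0.029
```

```bash
python3 st.py .4737 -.2022 .036
```

```text
pos [ 0.475  -0.2022  0.0364] d [-0.0013  0.     -0.0004] rot [ 0.0007  0.0016 -0.0009] F [-0.4  0.4 -3.3] gap 0.029 dq 0.006 6.45
```

Call:
{"name": "servo_tool", "arguments": {"deltas": [[[0,0,0.03,0,0.001,0,0.02],[0,0,0.038,0,0,0,0.02],[0,0.005,0.035,0,0,0,0.02],[0.004,0.03,0.015,0,0,0,0.02],[0.004,0.04,0,0,0,0,0.02],[0.004,0.04,0,0,0,0,0.02],[0.004,0.04,0,0,0,0,0.02],[0.004,0.04,0,0,0,0,0.02]]]}}

```text
clock: 7.12
tool_pos: [0.492, -0.0062, 0.1594]
eef_rot: [0.001, 0.712, 0.702, 0.001]
force: [0.3, -0.1, -3.5]
finger_gap: 0.0286
```

```bash
python3 st.py .5121 .1588 .06
```

```text
pos [ 0.492  -0.0062  0.1594] d [ 0.0201  0.165  -0.0994] rot [0.0007 0.0021 0.0147] F [ 0.3 -0.1 -3.5] gap 0.0286 dq 1.029 7.1167
```

Call:
{"name": "servo_tool", "arguments": {"deltas": [[[0.004,0.04,0,0,0,0.008,0.02],[0.004,0.04,0,0,0,0,0.02],[0.004,0.036,-0.01,0,0,0,0.02],[0.003,0.022,-0.02,0,0,0,0.02],[0.001,0.008,-0.025,0,0,0,0.02],[0,0.001,-0.018,0,0,0,0.02],[0,0,-0.006,0,0,0,0.02]]]}}

```text
clock: 7.7
tool_pos: [0.5079, 0.1578, 0.0818]
eef_rot: [0.003, 0.706, 0.708, 0.006]
force: [-1.4, -0.2, -3.9]
finger_gap: 0.0289
```

```bash
python3 st.py .5121 .1588 .048
```

```text
pos [0.5079 0.1578 0.0818] d [ 0.0042  0.001  -0.0338] rot [-0.0049  0.0131 -0.0033] F [-1.4 -0.2 -3.9] gap 0.0289 dq 0.127 7.7
```

Call:
{"name": "servo_tool", "arguments": {"deltas": [[[0.004,0.001,-0.01,-0.005,0.012,-0.003,0.02],[0,0,-0.012,0,0.001,0,0.02],[0,0,-0.005,0,0.001,0,0.02]]]}}

```text
clock: 7.95
tool_pos: [0.5098, 0.1587, 0.0522]
eef_rot: [-0.001, 0.707, 0.708, -0.002]
force: [-0.6, 0.5, -4.3]
finger_gap: 0.0288
```

```bash
python3 st.py .5121 .1588 .048
```

```text
pos [0.5098 0.1587 0.0522] d [ 0.0023  0.0001 -0.0042] rot [ 0.0011 -0.0052 -0.0012] F [-0.6  0.5 -4.3] gap 0.0288 dq 0.106 7.95
```

Call:
{"name": "servo_tool", "arguments": {"deltas": [[[0.002,0,-0.001,0.001,-0.005,-0.001,0.02],[0,0,0,0,0,0,0.02]]]}}

```text
clock: 8.12
tool_pos: [0.5108, 0.1576, 0.0497]
eef_rot: [-0.001, 0.708, 0.707, -0.001]
force: [0.1, -0.5, -3.9]
finger_gap: 0.0289
```

```bash
python3 st.py .5121 .1588 .048
```

```text
pos [0.5108 0.1576 0.0497] d [ 0.0013  0.0012 -0.0017] rot [ 0.0005 -0.0026  0.0011] F [ 0.1 -0.5 -3.9] gap 0.0289 dq 0.01 8.1167
```

Call:
{"name": "servo_tool", "arguments": {"deltas": [[[0.0013,0.0012,-0.0015,0,-0.002,0.001,0.02],[0,0,-0.001,0,0,0,0.02]]]}}

```text
clock: 8.28
tool_pos: [0.513, 0.1582, 0.0483]
eef_rot: [0.001, 0.708, 0.707, 0.0]
force: [-1.6, 0.0, -4.0]
finger_gap: 0.0284
```

```bash
python3 st.py .5121 .1588 .048
```

```text
pos [0.513  0.1582 0.0483] d [-0.0009  0.0006 -0.0003] rot [0.0002 0.0016 0.0014] F [-1.6  0.  -4. ] gap 0.0284 dq 0.015 8.2833
```

Call:
{"name": "servo_tool", "arguments": {"deltas": [[[-0.0009,0.0005,-0.0012,0,0.0015,0.001,0.02],[0,0,-0.0012,0,0,0,0.02]]]}}

```text
clock: 8.45
tool_pos: [0.513, 0.1586, 0.0478]
eef_rot: [0.0, 0.707, 0.707, 0.0]
force: [-5.0, -0.5, 7.1]
finger_gap: 0.0287
```

```bash
python3 st.py .5121 .1588 .0475
```

```text
pos [0.513  0.1586 0.0478] d [-0.0009  0.0002 -0.0003] rot [-0.0001  0.0013  0.0009] F [-5.  -0.5  7.1] gap 0.0287 dq 0.01 8.45
```

In contact. Release, rise and look.

Call:
{"name": "servo_tool", "arguments": {"deltas": [[[0,0,0.0003,0,0,0,0.036],[0,0,0,0,0,0,0.05],[0,0,0,0,0,0,0.055],[0,0,0.01,0,0,0,0.055],[0,0,0.025,0,0,0,0.055],[0,0,0.035,0,0,0,0.06],[0,0,0.03,0,0,0,0.06],[0,-0.03,0.015,0,0,0,0.06]]]}}

```text
clock: 9.12
tool_pos: [0.5128, 0.1314, 0.1689]
eef_rot: [-0.0, 0.706, 0.708, 0.002]
force: [0.8, -0.4, -0.6]
finger_gap: 0.06
```

```bash
python3 st.py .474 -.029 .11; python3 - <<'E'
from h import *
a=snap('scene','s5')['img'];b=snap('side','b5')['img']
A=cv2.resize(a[160:250,340:440],None,fx=4,fy=4,interpolation=2);B=cv2.resize(b[230:320,250:350],None,fx=4,fy=4,interpolation=2)
cv2.imwrite('pics/c5.png',cv2.cvtColor(np.hstack([A,B]),4))
E
```

```text
pos [0.5128 0.1314 0.1689] d [-0.0388 -0.1604 -0.0589] rot [-0.0023  0.002  -0.0031] F [ 0.8 -0.4 -0.6] gap 0.06 dq 0.736 9.1167
```

View pics/c5.png

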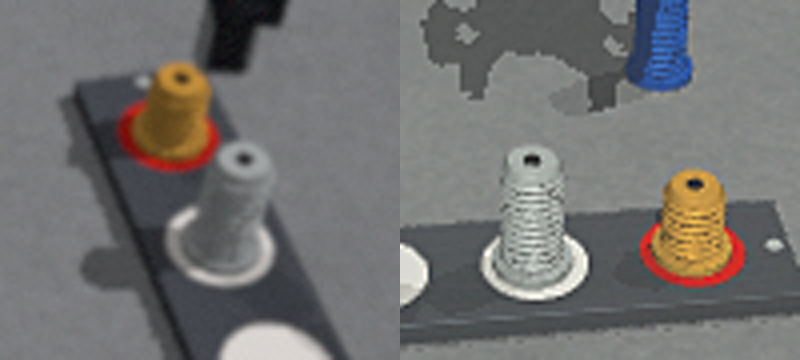

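The bright steel piece stands upright on the first white mark: holes at (245,159) left and (531,159) right. Brass is unchanged. Next is blue.

Call:
{"name": "servo_tool", "arguments": {"deltas": [[[-0.009,-0.035,-0.005,0,0,0,0.06],[-0.009,-0.036,-0.01,0,0,0,0.06],[-0.009,-0.036,-0.012,0,0,0,0.06],[-0.007,-0.02,-0.01,0,0,0,0.06],[-0.001,-0.006,-0.005,0,0,0,0.06]]]}}

```text
clock: 9.63
tool_pos: [0.482, -0.0077, 0.1324]
eef_rot: [0.007, 0.706, 0.708, 0.007]
force: [0.5, 0.7, -0.6]
finger_gap: 0.0603
```

```bash
python3 - <<'E'
from h import *
f=lambda x,o,: (x[0]/4+o[0]-.4,x[1]/4+o[1]-.4)
print(onz(load('s5'),*f((245,159),(340,160)),.072),onz(load('b5'),*f((531-400,159),(250,230)),.072),'mark .5121 .1588')
d=snap('wrist','w6'); print(proj(d,[.474,-.029,.08]))
E
python3 st.py .474 -.029 .045
```

```text
[0.51303357 0.15887243 0.072     ] [0.51417076 0.15865687 0.072     ] mark .5121 .1588
(np.float64(271.0253858729644), np.float64(272.6299109237146))
pos [ 0.4817 -0.0076  0.1317] d [-0.0077 -0.0214 -0.0867] rot [-0.0009  0.0188 -0.0016] F [-0.4  0.4 -0.7] gap 0.0598 dq 0.051 9.6833
```

View pics/w6.png

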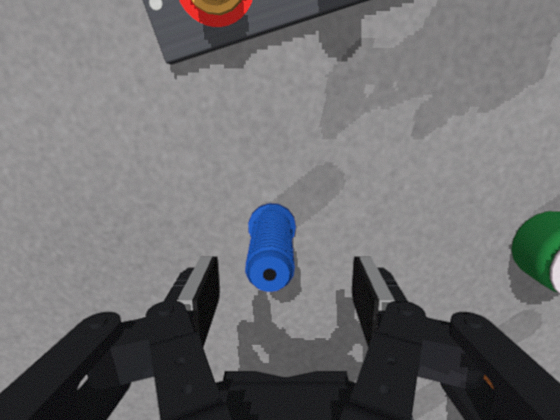

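Blue hole at (270,274), predicted (271,273). The steel piece is about 1.3 mm off centre. Aligning, then descending.

Call:
{"name": "servo_tool", "arguments": {"deltas": [[[-0.0075,-0.021,0,0,0.018,-0.002,0.06],[0,0,-0.005,0,0,0,0.06],[0,0,-0.02,0,0,0,0.06]]]}}

```text
clock: 9.93
tool_pos: [0.4781, -0.0282, 0.1097]
eef_rot: [0.003, 0.708, 0.706, 0.004]
force: [1.0, 0.5, -0.5]
finger_gap: 0.06
```

```bash
python3 st.py .474 -.029 .045
```

```text
pos [ 0.4781 -0.0282  0.1097] d [-0.0041 -0.0008 -0.0647] rot [-0.0019  0.009   0.0029] F [ 1.   0.5 -0.5] gap 0.06 dq 0.556 9.9333
```

Call:
{"name": "servo_tool", "arguments": {"deltas": [[[-0.004,-0.0008,-0.016,-0.002,0.008,0.003,0.06],[-0.001,0,-0.02,0,0.002,0,0.06],[-0.001,0,-0.014,0,0.002,0,0.06],[-0.001,0,-0.006,0,0.002,0,0.06]]]}}

```text
clock: 10.27
tool_pos: [0.4734, -0.024, 0.0511]
eef_rot: [-0.002, 0.707, 0.707, 0.0]
force: [0.4, -0.5, -0.3]
finger_gap: 0.0597
```

```bash
python3 st.py .474 -.029 .045
```

```text
pos [ 0.4734 -0.024   0.0511] d [ 0.0006 -0.005  -0.0061] rot [-0.003  -0.0021 -0.0006] F [ 0.4 -0.5 -0.3] gap 0.0597 dq 0.139 10.2667
```

Call:
{"name": "servo_tool", "arguments": {"deltas": [[[0.0005,-0.005,-0.005,-0.003,-0.002,0,0.055],[0,0,0,0,0,0,0.05]]]}}

```text
clock: 10.43
tool_pos: [0.4734, -0.0268, 0.0443]
eef_rot: [-0.001, 0.706, 0.708, -0.001]
force: [0.2, -1.6, 0.4]
finger_gap: 0.0502
```

```bash
python3 st.py .474 -.029 .045
```

```text
pos [ 0.4734 -0.0268  0.0443] d [ 0.0006 -0.0022  0.0007] rot [-0.0013 -0.0028 -0.0027] F [ 0.2 -1.6  0.4] gap 0.0502 dq 0.031 10.4333
```

Call:
{"name": "servo_tool", "arguments": {"deltas": [[[0.0005,-0.0022,0,-0.001,-0.002,-0.0025,0.042],[0,0,0,0,0,0,0.02],[0,0,-0.0005,0,0,0,0.02],[0,0,-0.0005,0,0,0,0.02]]]}}

```text
clock: 10.77
tool_pos: [0.4764, -0.0288, 0.0455]
eef_rot: [0.001, 0.707, 0.707, 0.001]
force: [-0.4, -0.0, -2.1]
finger_gap: 0.0286
```

```bash
python3 st.py .474 -.029 .045
```

```text
pos [ 0.4764 -0.0288  0.0455] d [-0.0024 -0.0002 -0.0005] rot [ 0.0002  0.0038 -0.0004] F [-0.4 -0.  -2.1] gap 0.0286 dq 0.01 10.7667
```

Call:
{"name": "servo_tool", "arguments": {"deltas": [[[0,0,0.03,0,0.003,0,0.02],[0,0,0.038,0,0,0,0.02],[0.008,0.012,0.025,0,0,0,0.02],[0.014,0.027,0.005,0,0,0,0.02],[0.018,0.036,0,0,0,0,0.02],[0.018,0.036,0,0,0,0,0.02],[0.018,0.036,0,0,0,0,0.02],[0.014,0.028,0,0,0,0,0.02]]]}}

```text
clock: 11.43
tool_pos: [0.567, 0.1481, 0.1519]
eef_rot: [0.002, 0.712, 0.702, 0.002]
force: [-0.1, -0.3, -0.5]
finger_gap: 0.0288
```

```bash
python3 st.py .584 .1803 .0575
```

```text
pos [0.567  0.1481 0.1519] d [ 0.017   0.0322 -0.0944] rot [-0.0005  0.0051  0.0133] F [-0.1 -0.3 -0.5] gap 0.0288 dq 0.599 11.4333
```

Call:
{"name": "servo_tool", "arguments": {"deltas": [[[0.009,0.017,-0.01,0,0.005,0.01,0.02],[0.002,0.003,-0.02,0,0,0,0.02],[0,0,-0.025,0,0,0,0.02],[0,0,-0.016,0,0,0,0.02],[0,0,-0.005,0,0,0,0.02]]]}}

```text
clock: 11.85
tool_pos: [0.5865, 0.179, 0.0806]
eef_rot: [0.004, 0.705, 0.709, 0.009]
force: [-1.0, -0.7, -2.1]
finger_gap: 0.0286
```

```bash
python3 st.py .584 .1803 .0575
```

```text
pos [0.5865 0.179  0.0806] d [-0.0025  0.0013 -0.0231] rot [-0.0067  0.0187 -0.0056] F [-1.  -0.7 -2.1] gap 0.0286 dq 0.095 11.85
```

Call:
{"name": "servo_tool", "arguments": {"deltas": [[[-0.0025,0.001,-0.008,-0.006,0.018,-0.005,0.02],[0,0,-0.006,0,0.001,0,0.02],[0,0,0,0,0,0,0.02]]]}}

```text
clock: 12.1
tool_pos: [0.5827, 0.1797, 0.0649]
eef_rot: [-0.002, 0.707, 0.707, -0.002]
force: [-0.2, 0.0, -1.3]
finger_gap: 0.0287
```

```bash
python3 st.py .584 .1803 .0575
```

```text
pos [0.5827 0.1797 0.0649] d [ 0.0013  0.0006 -0.0074] rot [ 0.0002 -0.0045  0.0007] F [-0.2  0.  -1.3] gap 0.0287 dq 0.019 12.1
```

Call:
{"name": "servo_tool", "arguments": {"deltas": [[[0.001,0.0006,-0.004,0,-0.004,0,0.02],[0,0,-0.001,0,0,0,0.02]]]}}

```text
clock: 12.27
tool_pos: [0.5848, 0.18, 0.0608]
eef_rot: [0.001, 0.708, 0.707, 0.001]
force: [0.1, -0.7, -1.9]
finger_gap: 0.0286
```

```bash
python3 st.py .584 .1803 .0575
```

```text
pos [0.5848 0.18   0.0608] d [-0.0008  0.0003 -0.0033] rot [-0.0001  0.0018  0.0014] F [ 0.1 -0.7 -1.9] gap 0.0286 dq 0.013 12.2667
```

Call:
{"name": "servo_tool", "arguments": {"deltas": [[[-0.0008,0.0003,-0.002,0,0.002,0.001,0.02],[-0.0003,0,-0.0012,0,0,0,0.02]]]}}

```text
clock: 12.43
tool_pos: [0.5849, 0.1803, 0.0589]
eef_rot: [0.001, 0.707, 0.707, 0.001]
force: [0.4, -0.2, -2.0]
finger_gap: 0.0285
```

```bash
python3 st.py .584 .1803 .0575
```

```text
pos [0.5849 0.1803 0.0589] d [-0.0009  0.     -0.0014] rot [-0.0006  0.0025  0.0009] F [ 0.4 -0.2 -2. ] gap 0.0285 dq 0.032 12.4333
```

Call:
{"name": "servo_tool", "arguments": {"deltas": [[[-0.001,0,-0.0012,0,0.0025,0.001,0.02],[-0.0004,0,-0.001,0,0.001,0,0.02]]]}}

```text
clock: 12.6
tool_pos: [0.5841, 0.1802, 0.0575]
eef_rot: [-0.0, 0.707, 0.707, 0.001]
force: [0.3, 0.2, -0.4]
finger_gap: 0.029
```

```bash
python3 st.py .584 .1803 .0575
```

```text
pos [0.5841 0.1802 0.0575] d [-0.0001  0.0001 -0.    ] rot [-0.0009  0.0005 -0.    ] F [ 0.3  0.2 -0.4] gap 0.029 dq 0.014 12.6
```

Call:
{"name": "servo_tool", "arguments": {"deltas": [[[0,0,-0.0008,0,0,0,0.02]]]}}

```text
clock: 12.68
tool_pos: [0.5842, 0.1802, 0.0573]
eef_rot: [-0.0, 0.707, 0.707, 0.001]
force: [-1.9, 0.2, 4.5]
finger_gap: 0.0287
```

```bash
python3 st.py .584 .1803 .0575
```

```text
pos [0.5842 0.1802 0.0573] d [-0.0002  0.0001  0.0002] rot [-0.001   0.0005  0.    ] F [-1.9  0.2  4.5] gap 0.0287 dq 0.004 12.6833
```

In contact, and centred to about 0.2 mm by TCP. Release and rise.

Call:
{"name": "servo_tool", "arguments": {"deltas": [[[0,0,0.0002,0,0,0,0.036],[0,0,0,0,0,0,0.05],[0,0,0,0,0,0,0.055],[0,0,0.01,0,0,0,0.055],[0,0,0.025,0,0,0,0.055],[0,0,0.035,0,0,0,0.06],[0,0,0.035,0,0,0,0.06],[0,-0.03,0.015,0,0,0,0.06]]]}}

```text
clock: 13.35
tool_pos: [0.5795, 0.1526, 0.1786]
eef_rot: [-0.004, 0.706, 0.708, -0.003]
force: [0.8, -0.1, 1.5]
finger_gap: 0.0599
```

```bash
python3 st.py .5923 -.237 .14; python3 - <<'E'
from h import *
a=snap('scene','s7')['img'];b=snap('side','b7')['img']
A=cv2.resize(a[160:300,340:440],None,fx=4,fy=4,interpolation=2);B=cv2.resize(b[180:320,230:330],None,fx=4,fy=4,interpolation=2)
cv2.imwrite('pics/c7.png',cv2.cvtColor(np.hstack([A,B]),4))
E
```

```text
pos [0.5795 0.1526 0.1786] d [ 0.0128 -0.3896 -0.0386] rot [-0.0014 -0.0095 -0.0039] F [ 0.8 -0.1  1.5] gap 0.0599 dq 0.651 13.35
```

View pics/c7.png

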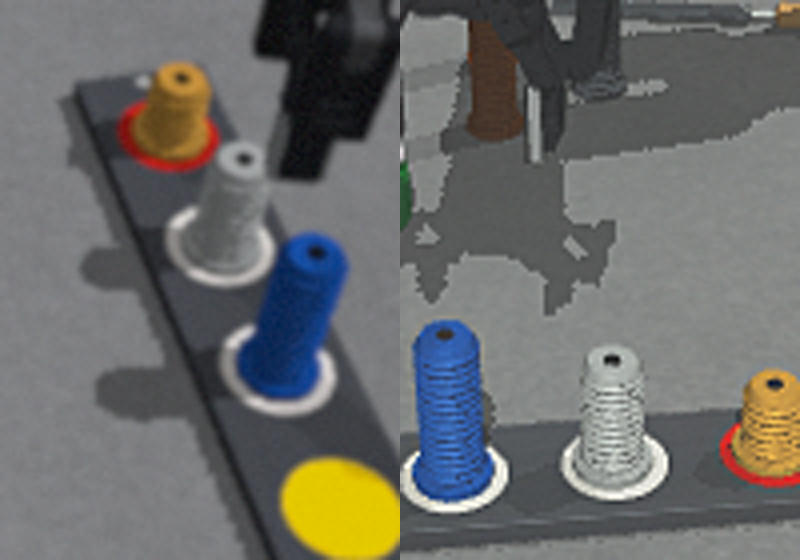

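Blue stands upright on the second white mark, hole at (317,253) left and (446,334) right. Now the dark steel piece, passing above its top at z ≈ 0.16.

Call:
{"name": "servo_tool", "arguments": {"deltas": [[[0.001,-0.038,0,0,-0.009,0,0.06],[0.001,-0.04,0,0,0,0,0.06],[0.001,-0.04,0,0,0,0,0.06],[0.001,-0.04,0,0,0,0,0.06],[0.001,-0.04,0,0,0,0,0.06],[0.001,-0.04,0,0,0,0,0.06],[0.001,-0.04,0,0,0,0,0.06],[0.001,-0.03,0,0,0,0,0.06]]]}}

```text
clock: 14.12
tool_pos: [0.5867, -0.1644, 0.1819]
eef_rot: [0.002, 0.704, 0.71, 0.003]
force: [-0.1, 0.8, -0.5]
finger_gap: 0.06
```

```bash
python3 st.py .5923 -.237 .15;python3 - <<'E'
from h import *
f=lambda x,o,: (x[0]/4+o[0]-.4,x[1]/4+o[1]-.4)
print(onz(load('s7'),*f((317,253),(340,160)),.092),onz(load('b7'),*f((446-400,334),(230,180)),.092),'mark .5842 .1803')
E
```

```text
pos [ 0.5867 -0.1644  0.1819] d [ 0.0056 -0.0726 -0.0319] rot [-0.0026  0.0071 -0.0088] F [-0.1  0.8 -0.5] gap 0.06 dq 0.568 14.1167
[0.58460945 0.17993376 0.092     ] [0.58431545 0.17983247 0.092     ] mark .5842 .1803
```

Blue is within 0.5 mm. Continuing.

Call:
{"name": "servo_tool", "arguments": {"deltas": [[[0.003,-0.036,-0.008,-0.002,0.006,-0.008,0.06],[0.002,-0.022,-0.01,0,0,0,0.06],[0.001,-0.006,-0.008,0,0,0,0.06],[0,0,-0.003,0,0,0,0.06]]]}}

```text
clock: 14.45
tool_pos: [0.5923, -0.2384, 0.1528]
eef_rot: [0.002, 0.71, 0.704, 0.001]
force: [0.1, 0.9, -0.3]
finger_gap: 0.06
```

```bash
python3 - <<'E'
from h import *
d=snap('wrist','w8'); print(proj(d,[.5925,-.2367,.1]))
E
python3 st.py .5925 -.2367 .06
```

```text
(np.float64(286.56643461707654), np.float64(235.18875053750742))
pos [ 0.5919 -0.2374  0.1523] d [ 0.0006  0.0007 -0.0923] rot [0.001  0.0026 0.0082] F [-0.2  0.3 -0.6] gap 0.0599 dq 0.036 14.5
```

View pics/w8.png

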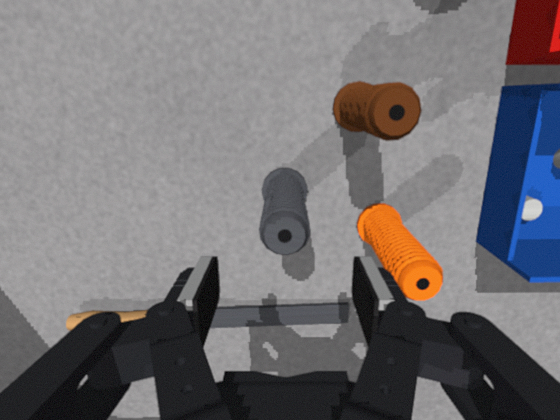

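Dark steel hole at (285,236), predicted (287,235). Brown (395,112) and orange (422,283) are the look-alikes and stay. I'll grasp high (z ≈ 0.072) with the jaws at 0.052 to clear orange.

Call:
{"name": "servo_tool", "arguments": {"deltas": [[[0.0005,0.0007,-0.014,0.001,0.003,0.008,0.052],[-0.001,0,-0.022,0,0.002,0,0.052],[-0.001,0,-0.018,0,0.002,0,0.052]]]}}

```text
clock: 14.75
tool_pos: [0.594, -0.2334, 0.1007]
eef_rot: [0.002, 0.706, 0.709, 0.001]
force: [-0.8, 0.3, 0.1]
finger_gap: 0.0524
```

```bash
python3 st.py .5925 -.2367 .072
```

```text
pos [ 0.594  -0.2334  0.1007] d [-0.0015 -0.0033 -0.0287] rot [ 0.002   0.0037 -0.0043] F [-0.8  0.3  0.1] gap 0.0524 dq 0.36 14.75
```

Call:
{"name": "servo_tool", "arguments": {"deltas": [[[-0.0015,-0.003,-0.012,0.002,0.004,-0.004,0.052],[-0.001,0,-0.01,0,0.002,0,0.052],[0,0,-0.002,0,0.001,0,0.052]]]}}

```text
clock: 15.0
tool_pos: [0.5884, -0.2293, 0.0696]
eef_rot: [-0.007, 0.705, 0.709, -0.002]
force: [-0.4, 0.3, -1.3]
finger_gap: 0.0512
```

```bash
python3 st.py .5925 -.2367 .072
```

```text
pos [ 0.5884 -0.2293  0.0696] d [ 0.0041 -0.0074  0.0024] rot [-0.006  -0.0124 -0.0063] F [-0.4  0.3 -1.3] gap 0.0512 dq 0.039 15.0
```

Call:
{"name": "servo_tool", "arguments": {"deltas": [[[0.004,-0.007,0.001,-0.006,-0.012,-0.006,0.052],[0,0,0,0,0,0,0.052]]]}}

```text
clock: 15.17
tool_pos: [0.5923, -0.2347, 0.0694]
eef_rot: [-0.001, 0.706, 0.708, -0.0]
force: [0.2, 0.4, 0.9]
finger_gap: 0.0522
```

```bash
python3 st.py .5925 -.2367 .072
```

```text
pos [ 0.5923 -0.2347  0.0694] d [ 0.0002 -0.002   0.0026] rot [-0.0007 -0.0016 -0.0023] F [0.2 0.4 0.9] gap 0.0522 dq 0.024 15.1667
```

Call:
{"name": "servo_tool", "arguments": {"deltas": [[[0.0002,-0.002,0,-0.001,-0.002,-0.002,0.045],[0,0,0,0,0,0,0.04]]]}}

```text
clock: 15.33
tool_pos: [0.5938, -0.2374, 0.071]
eef_rot: [0.002, 0.707, 0.707, 0.001]
force: [-0.2, 0.2, 0.5]
finger_gap: 0.04
```

```bash
python3 st.py .5925 -.2367 .07
```

```text
pos [ 0.5938 -0.2374  0.071 ] d [-0.0013  0.0007 -0.001 ] rot [ 0.0016  0.0032 -0.0003] F [-0.2  0.2  0.5] gap 0.04 dq 0.011 15.3333
```

Call:
{"name": "servo_tool", "arguments": {"deltas": [[[-0.0015,0.0007,-0.001,0.0015,0.0035,0,0.036],[-0.0005,0,-0.0006,0,0.001,0,0.02],[0,0,-0.0005,0,0,0,0.02],[0,0,-0.0005,0,0,0,0.02]]], "newtons": 50}}

```text
clock: 15.67
tool_pos: [0.5928, -0.2376, 0.0715]
eef_rot: [0.001, 0.707, 0.707, 0.0]
force: [-2.0, 0.7, 2.4]
finger_gap: 0.0287
```

```bash
python3 st.py .5925 -.2367 .07
```

```text
pos [ 0.5928 -0.2376  0.0715] d [-0.0003  0.0009 -0.0015] rot [0.001  0.0012 0.0007] F [-2.   0.7  2.4] gap 0.0287 dq 0.003 15.6667
```

Call:
{"name": "servo_tool", "arguments": {"deltas": [[[0,0,0.025,0,0.001,0,0.02],[0,0,0.035,0,0,0,0.02],[0,0,0.035,0,0,0,0.02],[0.002,0.01,0.025,0,0,0,0.02],[0.005,0.03,0,0,0,0,0.02],[0.006,0.036,0,0,0,0,0.02],[0.006,0.036,0,0,0,0,0.02],[0.006,0.036,0,0,0,0,0.02]]]}}

```text
clock: 16.33
tool_pos: [0.6071, -0.0903, 0.1824]
eef_rot: [-0.008, 0.712, 0.702, -0.006]
force: [0.0, 0.4, -6.1]
finger_gap: 0.0286
```

```bash
python3 st.py .656 .201 .19
```

```text
pos [ 0.6071 -0.0903  0.1824] d [0.0489 0.2913 0.0076] rot [-0.0028 -0.0191  0.0142] F [ 0.   0.4 -6.1] gap 0.0286 dq 0.73 16.3333
```

Call:
{"name": "servo_tool", "arguments": {"deltas": [[[0.007,0.036,0.003,-0.002,-0.018,0.01,0.02],[0.007,0.038,0.002,0,0,0,0.02],[0.007,0.038,0.002,0,0,0,0.02],[0.007,0.038,0,0,0,0,0.02],[0.007,0.038,0,0,0,0,0.02],[0.007,0.036,0,0,0,0,0.02],[0.005,0.022,0,0,0,0,0.02]]]}}

```text
clock: 16.92
tool_pos: [0.6448, 0.1698, 0.1749]
eef_rot: [-0.008, 0.709, 0.705, -0.007]
force: [0.7, -0.6, -5.8]
finger_gap: 0.0285
```

```bash
python3 st.py .656 .201 .19
```

```text
pos [0.6448 0.1698 0.1749] d [0.0112 0.0312 0.0151] rot [-0.0021 -0.021   0.0045] F [ 0.7 -0.6 -5.8] gap 0.0285 dq 0.391 16.9167
```

Call:
{"name": "servo_tool", "arguments": {"deltas": [[[0.008,0.022,0,-0.002,-0.02,0.003,0.02],[0.002,0.005,0,0,0,0,0.02],[0,0,-0.012,0,0,0,0.02],[0,0,-0.012,0,0,0,0.02]]]}}

```text
clock: 17.25
tool_pos: [0.6521, 0.2055, 0.144]
eef_rot: [-0.002, 0.704, 0.71, -0.002]
force: [-0.5, -0.5, -6.3]
finger_gap: 0.0285
```

```bash
python3 st.py .656 .201 .0835
```

```text
pos [0.6521 0.2055 0.144 ] d [ 0.0039 -0.0045 -0.0605] rot [-0.0013 -0.0055 -0.0076] F [-0.5 -0.5 -6.3] gap 0.0285 dq 0.249 17.25
```

Call:
{"name": "servo_tool", "arguments": {"deltas": [[[0.004,-0.0045,-0.014,-0.001,-0.005,-0.007,0.02],[0,0,-0.015,0,0,0,0.02],[0,0,-0.01,0,0,0,0.02]]]}}

```text
clock: 17.5
tool_pos: [0.6522, 0.197, 0.0962]
eef_rot: [-0.002, 0.708, 0.707, -0.004]
force: [-0.3, -0.3, -6.2]
finger_gap: 0.0284
```

```bash
python3 st.py .656 .201 .0835
```

```text
pos [0.6522 0.197  0.0962] d [ 0.0038  0.004  -0.0127] rot [ 0.0031 -0.0092  0.0016] F [-0.3 -0.3 -6.2] gap 0.0284 dq 0.206 17.5
```

Call:
{"name": "servo_tool", "arguments": {"deltas": [[[0.0035,0.004,-0.003,0.003,-0.009,0.0015,0.02],[0,0,0,0,0,0,0.02]]]}}

```text
clock: 17.67
tool_pos: [0.6514, 0.1975, 0.0856]
eef_rot: [-0.003, 0.708, 0.706, -0.005]
force: [-0.2, -0.4, -5.6]
finger_gap: 0.0284
```

```bash
python3 st.py .656 .201 .0835
```

```text
pos [0.6514 0.1975 0.0856] d [ 0.0046  0.0035 -0.0021] rot [ 0.0029 -0.0114  0.003 ] F [-0.2 -0.4 -5.6] gap 0.0284 dq 0.037 17.6667
```

Call:
{"name": "servo_tool", "arguments": {"deltas": [[[0.0045,0.0035,0.002,0.003,-0.011,0.003,0.02],[0,0,0.001,0,0,0,0.02]]]}}

```text
clock: 17.83
tool_pos: [0.6551, 0.1997, 0.0869]
eef_rot: [-0.001, 0.708, 0.707, -0.001]
force: [1.5, 0.6, -4.5]
finger_gap: 0.0288
```

```bash
python3 st.py .656 .201 .0835
```

```text
pos [0.6551 0.1997 0.0869] d [ 0.0009  0.0013 -0.0034] rot [ 0.0005 -0.0029  0.0014] F [ 1.5  0.6 -4.5] gap 0.0288 dq 0.05 17.8333
```

Call:
{"name": "servo_tool", "arguments": {"deltas": [[[0.0009,0.0013,-0.001,0.0005,-0.003,0.0014,0.02],[0,0.0002,-0.0005,0,0,0,0.02]]]}}

```text
clock: 18.0
tool_pos: [0.6577, 0.2014, 0.0876]
eef_rot: [0.001, 0.707, 0.707, 0.002]
force: [-0.0, -0.1, -4.3]
finger_gap: 0.0286
```

```bash
python3 st.py .656 .201 .0835
```

```text
pos [0.6577 0.2014 0.0876] d [-0.0017 -0.0004 -0.0041] rot [-0.0006  0.004   0.0001] F [-0.  -0.1 -4.3] gap 0.0286 dq 0.012 18.0
```

Call:
{"name": "servo_tool", "arguments": {"deltas": [[[-0.0015,-0.0004,-0.0022,-0.0005,0.0035,0,0.02],[0,0,-0.001,0,0,0,0.02]]]}}

```text
clock: 18.17
tool_pos: [0.6577, 0.2016, 0.0867]
eef_rot: [0.001, 0.707, 0.707, 0.002]
force: [0.7, 0.1, -5.6]
finger_gap: 0.0284
```

```bash
python3 st.py .656 .201 .0835
```

```text
pos [0.6577 0.2016 0.0867] d [-0.0017 -0.0006 -0.0032] rot [-0.0008  0.0044 -0.0003] F [ 0.7  0.1 -5.6] gap 0.0284 dq 0.025 18.1667
```

Call:
{"name": "servo_tool", "arguments": {"deltas": [[[-0.0017,-0.0006,-0.0022,-0.001,0.0045,0,0.02],[-0.0004,0,-0.001,0,0.0012,0,0.02]]]}}

```text
clock: 18.33
tool_pos: [0.6563, 0.2012, 0.0845]
eef_rot: [0.0, 0.707, 0.707, 0.0]
force: [-1.2, 0.4, -6.1]
finger_gap: 0.0284
```

```bash
python3 st.py .656 .201 .0835
```

```text
pos [0.6563 0.2012 0.0845] d [-0.0003 -0.0002 -0.001 ] rot [-0.0001  0.0005 -0.0007] F [-1.2  0.4 -6.1] gap 0.0284 dq 0.013 18.3333
```

Call:
{"name": "servo_tool", "arguments": {"deltas": [[[-0.0003,0,-0.0008,0,0.0005,-0.0005,0.02],[0,0,-0.0007,0,0,0,0.02]]]}}

```text
clock: 18.5
tool_pos: [0.6559, 0.2014, 0.0836]
eef_rot: [-0.0, 0.707, 0.707, 0.0]
force: [-1.5, 0.5, -0.5]
finger_gap: 0.0289
```

```bash
python3 st.py .656 .201 .0835
```

```text
pos [0.6559 0.2014 0.0836] d [ 0.0001 -0.0004 -0.0001] rot [-0.0002 -0.0001 -0.0002] F [-1.5  0.5 -0.5] gap 0.0289 dq 0.003 18.5
```

Call:
{"name": "servo_tool", "arguments": {"deltas": [[[0,0,-0.0008,0,0,0,0.02]]]}}

```text
clock: 18.58
tool_pos: [0.656, 0.2014, 0.0836]
eef_rot: [-0.0, 0.707, 0.707, -0.0]
force: [-1.4, -1.0, -0.3]
finger_gap: 0.0283
```

```bash
python3 st.py .656 .201 .0835
```

```text
pos [0.656  0.2014 0.0836] d [ 0.     -0.0004 -0.0001] rot [-0.     -0.0004 -0.0003] F [-1.4 -1.  -0.3] gap 0.0283 dq 0.005 18.5833
```

Call:
{"name": "servo_tool", "arguments": {"deltas": [[[0,0,-0.0018,0,0,0,0.02]]]}}

```text
clock: 18.67
tool_pos: [0.6561, 0.2015, 0.0835]
eef_rot: [-0.0, 0.707, 0.707, -0.0]
force: [-5.7, -1.4, 7.7]
finger_gap: 0.0286
```

Firm contact. Release and rise.

Call:
{"name": "servo_tool", "arguments": {"deltas": [[[0,0,0.0002,0,0,0,0.036],[0,0,0,0,0,0,0.05],[0,0,0,0,0,0,0.055],[0,0,0.01,0,0,0,0.055],[0,0,0.025,0,0,0,0.055],[0,0,0.035,0,0,0,0.06],[0,0,0.035,0,0,0,0.06],[0,0,0.03,0,0,0,0.06]]]}}

```text
clock: 19.33
tool_pos: [0.6549, 0.201, 0.2199]
eef_rot: [-0.001, 0.707, 0.707, -0.002]
force: [1.1, -0.5, 0.3]
finger_gap: 0.0601
```

Call:
{"name": "servo_tool", "arguments": {"deltas": [[[-0.01,-0.035,0.015,0,0,0,0.06],[-0.01,-0.038,0,0,0,0,0.06],[-0.01,-0.038,0,0,0,0,0.06],[-0.01,-0.038,0,0,0,0,0.06],[-0.005,-0.02,0,0,0,0,0.06],[0,0,0,0,0,0,0.06]]]}}

```text
clock: 19.83
tool_pos: [0.6183, 0.0297, 0.2603]
eef_rot: [0.012, 0.704, 0.709, 0.014]
force: [0.7, 0.6, 0.0]
finger_gap: 0.06
```

```bash
python3 - <<'E'
from h import *
a=snap('scene','s9')['img'];b=snap('side','b9')['img']
A=cv2.resize(a[160:310,350:450],None,fx=4,fy=4,interpolation=2);B=cv2.resize(b[180:330,180:345],None,fx=4,fy=4,interpolation=2)[:, :]
cv2.imwrite('pics/c9a.png',cv2.cvtColor(A,4));cv2.imwrite('pics/c9b.png',cv2.cvtColor(B,4))
E
```

```text
(no output)
```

View pics/c9a.png

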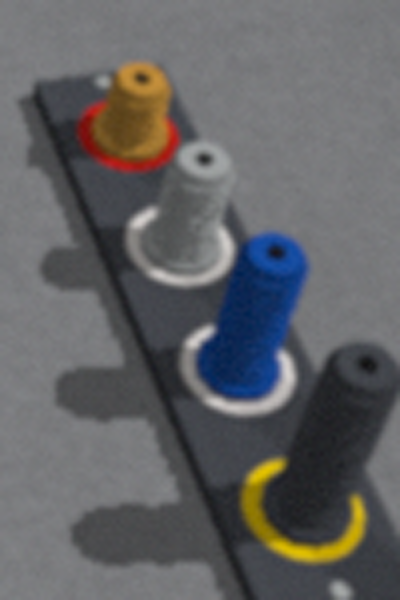

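View pics/c9b.png

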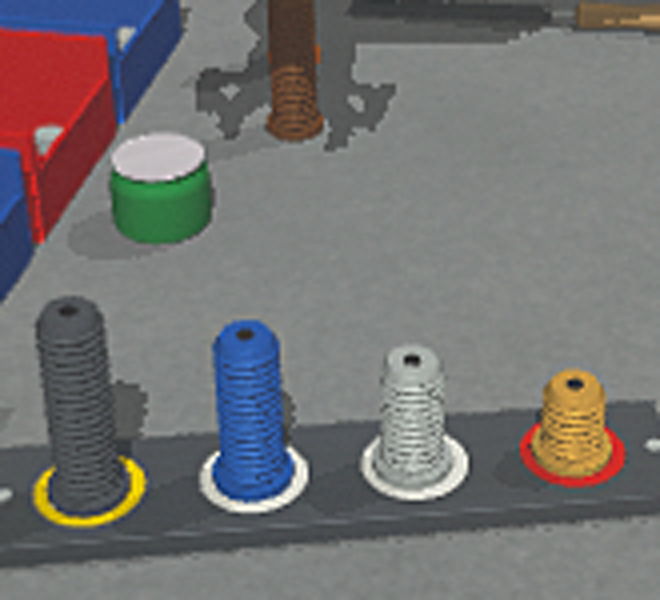

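View pics/s9.png

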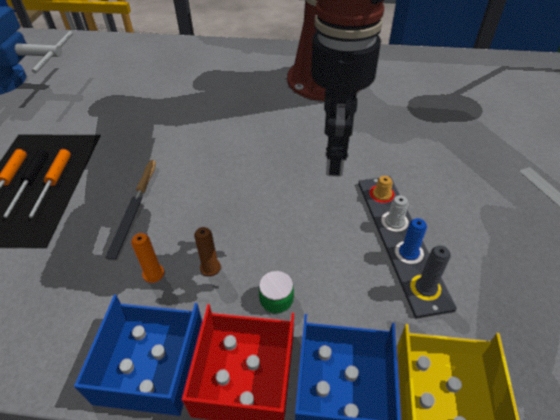

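All four stand upright in order; scene pixels are brass (384,187), steel (397,212), blue (412,240) and dark (433,270). The tin (276,291) and file look unmoved, and the gripper is clear. One numeric check, then hand in.

```bash
python3 - <<'E'
from h import *
f=lambda x,o: (x[0]/4+o[0]-.4,x[1]/4+o[1]-.4)
s=load('s9');b=load('b9')
for n,a,c,z,m in [('40',(142,78),(575,384),.052,(.4403,.1368)),('60',(204,159),(411,359),.072,(.5121,.1588)),('80',(276,252),(245,334),.092,(.5842,.1803)),('100',(368,364),(68,311),.112,(.6562,.2018))]:
    p=onz(s,*f(a,(350,160)),z)[:2];q=onz(b,*f(c,(180,180)),z)[:2]
    print(n,((p-m)*1000).round(1),((q-m)*1000).round(1),'mm')
d0=load('scene0')['img'].astype(int);d=np.abs(s['img'].astype(int)-d0).max(2)
print('tin diff',(d[272:312,258:296]>40).sum(),'file',(d[160:260,105:158]>40).sum())
E
```

```text
40 [0.4 0.2] [0.7 0.9] mm
60 [ 1.  -0.4] [ 2.1 -0.1] mm
80 [-0.1 -0.7] [ 0.5 -0.4] mm
100 [-0.9  1.1] [-0.5  1.8] mm
tin diff 0 file 574
```

Tin: no change. The file region differs, probably the arm's shadow, so I'll compare crops.

```bash
python3 - <<'E'
import cv2,numpy as np
a=cv2.imread('pics/scene0.png')[150:270,95:175];b=cv2.imread('pics/s9.png')[150:270,95:175]
cv2.imwrite('pics/file.png',cv2.resize(np.hstack([a,b]),None,fx=4,fy=4))
E
```

```text
(no output)
```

View pics/file.png

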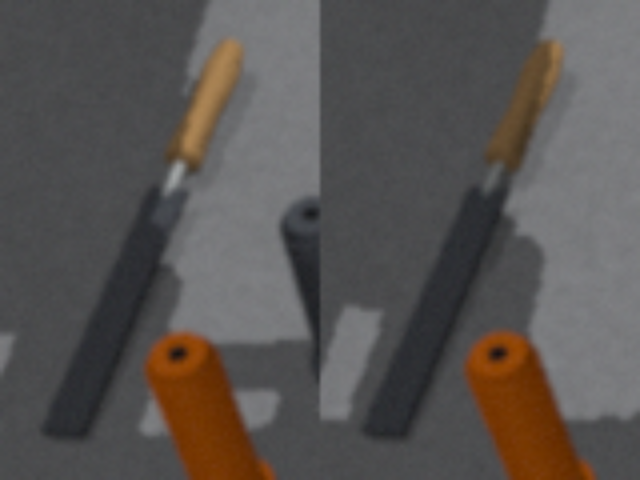

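The file's outline is the same: handle end at (232,42) before and (552−320,42) after. Only the arm's shadow moved. Handing in.

```bash
python3 -c "
from h import *
print(arm.hand_in())"
```

```text
the job is handed in; nothing more can be done
None
```

The job is handed in: all four pieces stand upright on the rail, released, in order of height. Brass 40 is on red, bright steel 60 and blue 80 are on the two white marks, and dark steel 100 is on yellow. It took about 20 s of the 106 s.

- **Centring:** in both cameras brass and blue are within about 1 mm of their mark centres. Steel 60 is 1 to 2 mm off and dark steel 1.4 to 1.9 mm off. The two cameras differ by up to about 1 mm, which is within their calibration.
- **Left alone:** the tin's pixels did not change. An automatic check flagged a difference around the file, but a crop showed only the arm's shadow had moved and the file's outline was the same. The brown and orange look-alikes were not touched.
- **Force:** the wrist force was at most about 11 N at every reading I took.

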